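Start the stirring heating mantle that holds the flask

ROBOT

A 6-joint arm with a two-finger parallel gripper is mounted at the origin on the work surface. World frame = base frame: x ahead of the robot, y to its left, z up, the work surface at z = 0. Lengths are in m, angles in rad, forces in N, time in s.
With the tool pointing down it reaches from about 0.375 to 0.9 m from the base axis. Payload 3.1 kg.
Tool frame: the origin (TCP) lies between the finger pads; the fingertips stand 25 mm ahead of it and the grasp point (between the pads) lies 6 mm ahead of it; z points along the fingers, y is the line along which they close (so a half turn about z gives the same grasp; the last joint's range is limited). The gripper opens to 85 mm and grips with 20 to 120 N. Pads are 22 mm wide; open, the fingers measure 114 mm over their backs; the gripper's body (76 mm by 85 mm) begins 54 mm behind the grasp point. The pads swing forward as they close: fully open they stand 13 mm farther back than shut.
Start: joints at [-1.329, 0.527, 1.433, -0, 1.181, -0.178], TCP at [0.255, -0.57, 0.256] pointing down, gripper open.
Joint ranges: [-3.08, 3.08], [-0.75, 2.2], [0.22, 2.44], [-1.43, 4.57], [0, 2.65], [-2.85, 2.85]. Speed limits (rad/s): [2.79, 2.79, 3.14, 3.14, 3.14, 3.14].

INTERFACE

Orientations are given as a unit quaternion [x, y, z, w].
In Python, from workcell import env, get_image gives the robot as it stands.
- The arm moves only by the shell command python3 -m creep 'ROWS' [OPENING] [FORCE]. ROWS is JSON, a list of rows, each a list of 4 numbers: the shift along the world's x, y, z in m, then the turn about the world's z in rad. A call has 1 to 8 rows; each row shifts and turns the commanded pose from where the row before left it; what a row does not reach is not made up. A row lasts 1/10 s, in which the tool goes at most 50 mm and 8.59 degrees, less where a joint would pass 70% of its speed; a pose out of reach is approached as far as the arm can. A call is refused whole if a number of a shift passes 0.05 or a number of a turn 0.15, either way. A call with a gripper value outside its range is refused whole. OPENING is the finger opening in m, from 0 to 0.0854, set as the call begins (- or left out, the last holds). The fingers move at their own pace and stop on an object; FORCE is the grip in N (left out, the last holds). Time passes only in rows, so rows that do not move let the fingers close. It gives the time, the measured TCP pose, the force, the opening and the grip force at its end, in the units of the state.
- env.state(): the state, without advancing time (a new reading comes with each control period).
- get_image(name): name is "scene" or "top"; returns a dict with "pixels" (480x640x3 uint8, red, green, blue), "intrinsics" (3x3 intrinsics, pixels), "T" (4x4, takes a point from camera to world coordinates). Camera axes: x right, y down, z forward; pixel columns grow to the right and rows downward; lengths in m; the calibration is good to about 2 mm. A picture is of the moment at which its call begins. There is no depth.
- env.finish_job(): hands the job in; it is judged then, once.
The state is a dict: "time": time; "joint_pos": joint angles; "joint_velocities": joint speeds; "joint_torque": joint torques, N m; "tool_pos": TCP position; "eef_rot": TCP orientation; "force": force on the tool from outside, world axes, zero at the start; "moment": the same for the moment, N m; "finger_gap": finger opening in m; "grip_force": force on a finger pad.
Only numpy, scipy, OpenCV 4.12 (cv2) and the standard library are available. Lean on these libraries where they do the work, as an engineer would, in place of code of your own. Each camera call takes 0.05 s, during which the arm holds its last target. There are 200 camera calls.

TASK

Start up the heating mantle that has the amber flask sitting in it, pressing each control lightly with the fingertips, in this order: first switch the mains rocker on by pressing its raised far end down, then push the round stirrer key fully in, and last the square heater key fully in; all three stay as they are left. Leave the empty mantle switched off, and do not knock or lift any of the glassware.

Things in the scene. Friction and masses are not known exactly. Their poses are not given: they have to be found in the camera images.
- mantle: Mantle to start: grey box 300 mm deep (x), 200 wide, fixed. Origin: centre of its underside; x from front to back, z up. Rear part (from x -40 mm) 103 mm high; bowl centred at x +55. In front a desk sloping up at 12 degrees, 45 mm high at its front edge (x -150), 68 at its back. Row on it, 62 mm apart, left (+y) to right: mains rocker, stirrer key, heater key; behind the two keys fixed black knobs 14 mm high.
- spare: Second mantle, alike in every part, its bowl empty; origin and axes likewise. Leave it switched off. Either mantle may be the left one.
- mantle_mains_far (a point): Where to press the mains rocker: top of its raised far end, 13 mm behind the pivot. Black rocker 33 mm long (mantle's x), 25 wide, top of two flat faces meeting in a shallow V over the pivot. Off: far half raised, this point 13 mm off the panel. Press it 5 mm down (then 8 mm off the panel, far face parallel to it): on. Keep the fingertip off the near half, which rises.
- mantle_stir_top (a point): Centre of the top face of the stirrer key of the mantle with the flask: a round black key 22 mm across, standing 9 mm proud of the panel when out, 5 mm when in; it moves square to the sloping panel.
- mantle_heat_top (a point): Centre of the top face of the heater key of the mantle with the flask: a square black key 22 mm wide, standing 9 mm proud of the panel when out, 5 mm when in; it moves square to the sloping panel.
- mantle_mains (a joint): Mains rocker of the mantle with the flask, rad: 0 off, 0.36 fully on (on counts from 0.27). Turns at about 1.5 N on its far end and stays where it is left.
- mantle_stir (a joint): Stirrer key of the mantle with the flask, m: 0 out (off), 0.004 fully in (on counts from 0.003). Goes in at about 2.5 N and stays in.
- mantle_heat (a joint): Heater key of the mantle with the flask, m: 0 out (off), 0.004 fully in (on counts from 0.003). Goes in at about 2.5 N and stays in.
- spare_mains (a joint): Mains rocker of the empty mantle, rad, 0 off; to be left so.
- spare_stir (a joint): Stirrer key of the empty mantle, m, 0 out; to be left so.
- spare_heat (a joint): Heater key of the empty mantle, m, 0 out; to be left so.
- flask_globe (a point): Centre of the globe of the charged amber glass flask, loose, sitting upright in the mantle's bowl: globe 104 mm across, the neck 34 to 43 mm across, its mouth 112 mm above this point (about 210 mm above the bench). Leave it alone.
- bottle_mid (a point): Middle of an amber reagent bottle with a black cap, loose on the bench, 74 mm across, about 175 mm high, this point 80 mm above its underside. Leave it alone.
- beaker_mid (a point): Middle of an empty glass beaker, loose on the bench, 70 mm across, 90 mm high, this point 45 mm above its underside. Leave it alone.
- conical_mid (a point): Middle of a stoppered conical glass flask, loose on the bench, 82 mm across at its foot, 140 mm high, this point 60 mm above its underside. Leave it alone.

How it is judged:
On the way, in this order (a step that is already met when the one before it is completed fails the run):
1. the mains rocker of the mantle with the flask is switched on (value of joint mantle_mains above 0.27 rad), for 0.1 s.
2. then its round stirrer key is pressed in (value of joint mantle_stir above 0.003 m), for 0.1 s.
3. then its square heater key is pressed in (value of joint mantle_heat above 0.003 m), for 0.1 s.
At the end, for the whole second after the job is handed in: Mains rocker past 0.27 rad, stirrer and heater keys each in by more than 3 mm, all three controls of the empty mantle still off (rocker under 0.08 rad, keys under 1 mm), the flask seated within 10 mm of where it was and upright, the other glassware upright (value of joint mantle_mains above 0.27 rad and value of joint each of mantle_stir, mantle_heat above 0.003 m and value of joint spare_mains below 0.08 rad and value of joint each of spare_stir, spare_heat below 0.001 m and distance of flask_globe from where it was at the start of the episode below 0.01 m and angle between each of flask_globe, bottle_mid, beaker_mid, conical_mid's own z axis and vertical below 0.15 rad); the robot touches nothing.
It fails at once if a control is pressed hard (over 40 N of finger force on the mantle) (contact force between the fingers and mantle above 40 N).
It fails at once if a control of the empty mantle is operated (value of joint spare_mains above 0.12 rad or value of joint any of spare_stir, spare_heat above 0.0015 m).
It fails at once if the flask is knocked, tipped or lifted (distance of flask_globe from where it was at the start of the episode above 0.012 m or angle between flask_globe's own z axis and vertical above 0.2 rad).
It fails at once if other glassware is knocked, tipped or lifted ((distance of bottle_mid from where it was at the start of the episode above 0.02 m or angle between bottle_mid's own z axis and vertical above 0.2 rad) or (distance of beaker_mid from where it was at the start of the episode above 0.02 m or angle between beaker_mid's own z axis and vertical above 0.2 rad) or (distance of conical_mid from where it was at the start of the episode above 0.02 m or angle between conical_mid's own z axis and vertical above 0.2 rad)).
It also fails if it takes over 42 s, if anything falls off the work surface, if the arm or the gripper's body presses on something with over 40 N, if the wrist force passes 120 N, or if a joint passes its speed limit or range.

## Working session

There is one attempt and no reset: what is moved stays moved. The work goes in short steps, Python scripts to look and compute and a shell command to move; the robot and the scene stay as the last step left them, time stands still between calls to the robot, and variables do not carry over. Pictures are saved under pics/ and viewed, at most 10 in all, crops included, and the job is handed in when it is done.

```bash
mkdir -p pics; python3 - <<'E'
from workcell import env,get_image
import cv2,numpy as np
for n in("scene","top"):
    r=get_image(n); cv2.imwrite(f"pics/{n}0.png",r["pixels"][:,:,::-1]); print(n,r["intrinsics"],r["T"].round(4) if hasattr(r["T"],'round') else r["T"])
s=env.state();print(s["tool_pos"],s["eef_rot"],s["time"],s["finger_gap"])
E
```

```text
scene [[484.42206602   0.         316.4428699 ]
 [  0.         484.42206602 237.28078128]
 [  0.           0.           1.        ]] [[ 0.7507  0.5665 -0.3398  1.0581]
 [ 0.6606 -0.6361  0.3987 -0.5793]
 [ 0.0097 -0.5238 -0.8518  1.3323]
 [ 0.      0.      0.      1.    ]]
top [[515.55166971   0.         336.84588468]
 [  0.         515.55166971 243.86123839]
 [  0.           0.           1.        ]] [[ 0.0133 -0.9964  0.0842  0.4364]
 [-0.9999 -0.0136 -0.0025 -0.0071]
 [ 0.0036 -0.0842 -0.9964  1.4526]
 [ 0.      0.      0.      1.    ]]
[ 0.2551798  -0.56986516  0.25539823] [ 9.77949430e-01  2.08839409e-01 -3.74626548e-05 -1.00619910e-03] 0.1 0.08535726162840158
```

View pics/scene0.png

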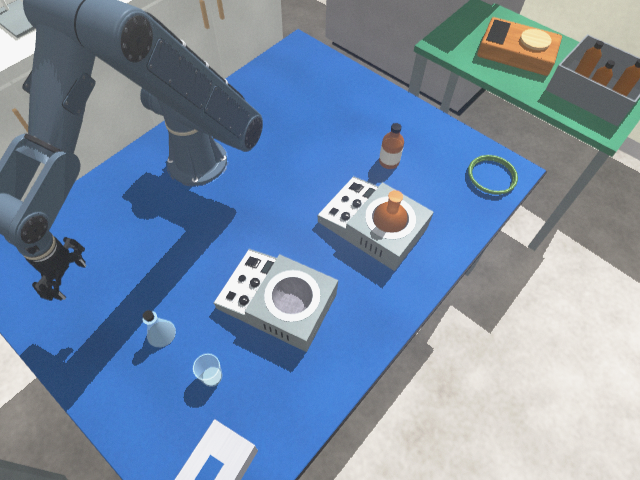

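View pics/top0.png

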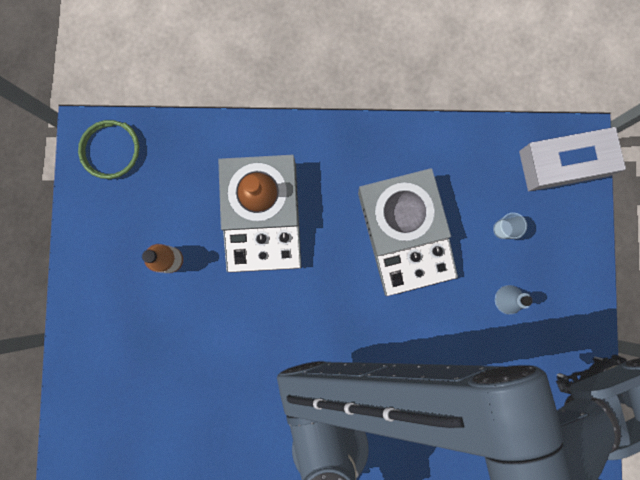

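The flask's mantle is the left one. In the top view its rocker is near (240,256), the stirrer key near (264,255) and the heater key near (286,254). I'll zoom in on both views.

```bash
python3 - <<'E'
import cv2,numpy as np
t=cv2.imread("pics/top0.png")[145:280,210:310]; s=cv2.imread("pics/scene0.png")[165:275,310:440]
a=cv2.resize(t,None,fx=4,fy=4,interpolation=cv2.INTER_CUBIC);b=cv2.resize(s,None,fx=3,fy=3,interpolation=cv2.INTER_CUBIC)
c=np.zeros((540,800,3),np.uint8);c[:540,:400]=a;c[:330,405:795]=b;cv2.imwrite("pics/crop0.png",c)
E
```

```text
(no output)
```

View pics/crop0.png

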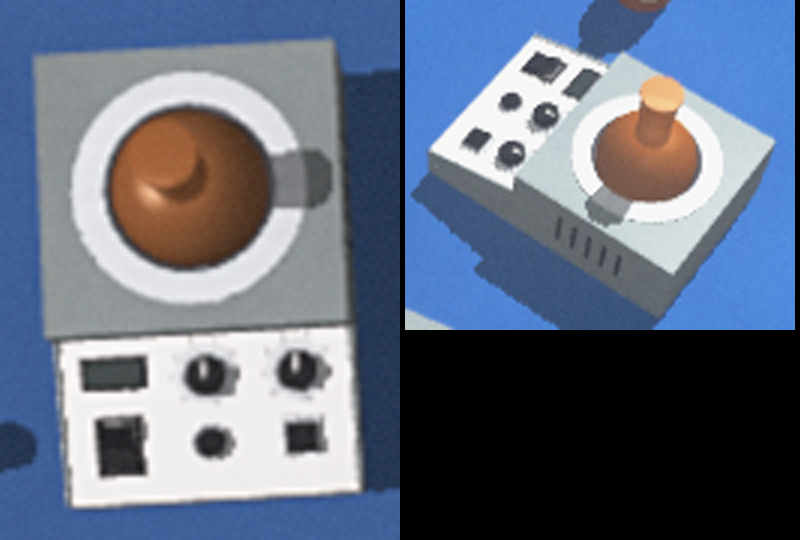

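The crop shows the mantle's corners, the rocker at (121,446), the stirrer key at (212,442) and the heater key at (303,437), all in the top-view part. I'll fit the mantle's pose from these together with the scene view.

```bash
cat > fit.py <<'E'
from workcell import env,get_image
import numpy as np
from scipy.optimize import least_squares
C={n:get_image(n) for n in("scene","top")}
def proj(n,P):
    T=np.array(C[n]["T"]);K=np.array(C[n]["intrinsics"]);q=(np.atleast_2d(P)-T[:3,3])@T[:3,:3]@K.T
    return q[:,:2]/q[:,2:]
t12=np.tan(np.radians(12));n12=np.array([-np.sin(np.radians(12)),0,np.cos(np.radians(12))])
def panel(x,y,h): return np.array([x,y,.045+(x+.15)*t12])+h*n12
def pts(r): return np.array([[.15,.1,.103],[.15,-.1,.103],[-.04,.1,.103],[-.04,-.1,.103],[-.15,.1,.045],[-.15,-.1,.045],panel(r,.062,.009),panel(r,0,.009),panel(r,-.062,.009)])
def W(p,P):
    c,s=np.cos(p[2]),np.sin(p[2]);return P@np.array([[c,s,0],[-s,c,0],[0,0,1]])+[p[0],p[1],0]
top=np.array([[33,54],[332,39],[46,337],[351,322],[71,507],[363,490],[121,446],[212,442],[303,437]])/4+[210,145]
sc=(np.array([[775,142],[672,273],[617,53],[518,180],[533,37],[430,152],[543,66],[511,102],[477,139]])-[405,0])/3+[310,165]
def res(p):
    w=W(p,pts(p[3]));return np.r_[proj("top",w)-top,proj("scene",w)-sc].ravel()
f=least_squares(res,[.5,.15,0,-.1],loss='soft_l1')
p=f.x
E
python3 - <<'E'
from fit import *
print(p.round(4));print(f.fun.reshape(-1,2).round(1).tolist())
for nm,q in dict(mains=panel(p[3]+.013*np.cos(.21),.062,.013),stir=panel(p[3],0,.009),heat=panel(p[3],-.062,.009)).items(): print(nm,W(p,q[None]).round(4))
E
```

```text
[ 0.6328  0.1966  0.0745 -0.1098]
[[0.3, -0.3], [0.6, -1.0], [0.1, -0.2], [-0.3, -1.0], [0.2, -0.3], [0.5, -0.5], [-0.2, -0.3], [0.0, -0.7], [0.2, -0.8], [0.0, -1.1], [-0.0, 0.0], [1.1, -1.1], [-1.9, -2.1], [-0.4, -0.8], [-1.6, -0.3], [-0.3, -1.0], [-0.5, -0.9], [-0.5, -0.8]]
mains [[0.5287 0.251  0.069 ]]
stir [[0.5214 0.1883 0.0624]]
heat [[0.5261 0.1264 0.0624]]
```

```bash
python3 -m creep '[[0.015,0.035,0,-0.043],[0.015,0.035,0,-0.043],[0.015,0.035,0,-0.043],[0.015,0.035,0,-0.043],[0.015,0.035,0,-0.043],[0.015,0.035,0,-0.043],[0.015,0.035,0,-0.043],[0.015,0.035,0,-0.043]]' 0 20 && python3 -m creep '[[0.015,0.035,0,0],[0.015,0.035,0,0],[0.015,0.035,0,0],[0.015,0.035,0,0],[0.015,0.035,0,0],[0.015,0.035,0,0],[0.015,0.035,0,0],[0.015,0.035,0,0]]'
```

```text
time: 1.0
tool_pos: [0.3757, -0.289, 0.2563]
eef_rot: [0.999, 0.037, 0.0, -0.0]
force: [0.4, -0.3, 0.4]
finger_gap: -0.0001
grip_force: 0.0
time: 1.8
tool_pos: [0.4957, -0.0089, 0.2563]
eef_rot: [0.999, 0.038, 0.0, 0.0]
force: [0.1, -0.1, 0.2]
finger_gap: 0.0001
grip_force: 0.0
```

```bash
python3 -m creep '[[0.005,0.035,0,0],[0.005,0.035,0,0],[0.005,0.035,0,0],[0.005,0.035,0,0],[0.005,0.035,0,0],[0.005,0.035,0,0],[0.005,0.035,0,0],[0,0.015,0,0]]' && python3 -m creep '[[0,0,-0.03,0],[0,0,-0.03,0],[0,0,-0.03,0],[0,0,-0.03,0],[0,0,-0.02,0],[0,0,0,0]]' && python3 - <<'E'
from workcell import get_image
import cv2,numpy as np
t=get_image("top")["pixels"][145:280,210:310,::-1]; s=get_image("scene")["pixels"][145:265,310:440,::-1]
a=cv2.resize(t,None,fx=4,fy=4,interpolation=cv2.INTER_CUBIC);b=cv2.resize(s,None,fx=3,fy=3,interpolation=cv2.INTER_CUBIC)
c=np.zeros((540,800,3),np.uint8);c[:540,:400]=a;c[:360,405:795]=b;cv2.imwrite("pics/crop1.png",c)
E
```

```text
time: 2.6
tool_pos: [0.5306, 0.2523, 0.2562]
eef_rot: [0.999, 0.04, 0.0, -0.0]
force: [0.7, 0.2, 0.0]
finger_gap: 0.0002
grip_force: 0.0
time: 3.2
tool_pos: [0.528, 0.2483, 0.1134]
eef_rot: [0.999, 0.038, -0.004, 0.001]
force: [-0.5, 0.1, 0.9]
finger_gap: -0.0
grip_force: 0.0
```

View pics/crop1.png

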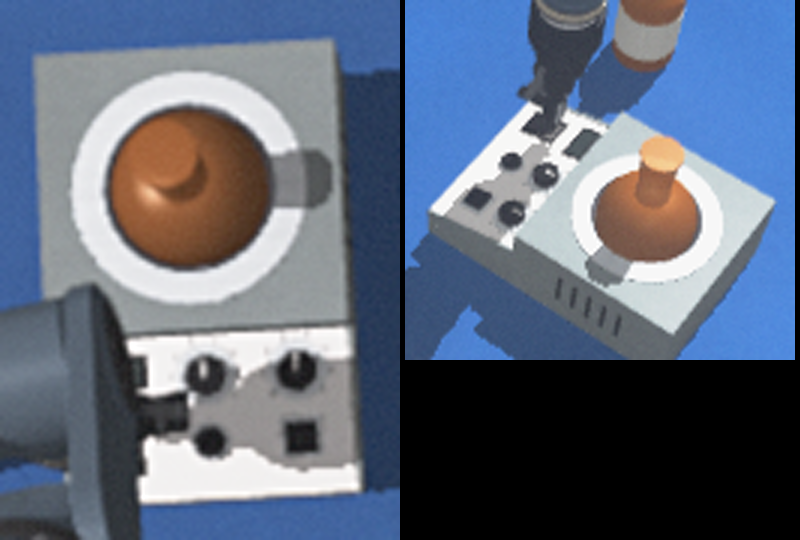

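The fingertip is over the far half of the rocker, at about (552,135) in the scene part. The flask is undisturbed. Now I lower gently.

```bash
python3 -m creep '[[0.002,0.002,0,0],[0,0,-0.005,0],[0,0,-0.005,0],[0,0,0,0]]' && python3 -m creep '[[0,0,-0.003,0],[0,0,-0.001,0],[0,0,-0.001,0],[0,0,0,0]]'
```

```text
time: 3.7
tool_pos: [0.532, 0.2515, 0.1061]
eef_rot: [0.999, 0.038, -0.0, 0.0]
force: [-0.4, 0.9, 0.8]
finger_gap: -0.0001
grip_force: 0.0
time: 4.1
tool_pos: [0.5323, 0.2515, 0.1012]
eef_rot: [0.999, 0.038, -0.0, 0.0]
force: [-0.0, -0.6, -0.4]
finger_gap: 0.0003
grip_force: 0.0
```

```bash
for i in 1; do python3 -m creep '[[0,0,-0.001,0],[0,0,-0.001,0],[0,0,-0.001,0],[0,0,0,0]]'; python3 -m creep '[[0,0,-0.001,0],[0,0,-0.001,0],[0,0,0,0]]';  python3 -m creep '[[0,0,-0.001,0],[0,0,-0.001,0],[0,0,0,0]]'; done
```

```text
time: 4.5
tool_pos: [0.5322, 0.2515, 0.0982]
eef_rot: [0.999, 0.038, -0.0, 0.0]
force: [0.4, 0.3, 0.8]
finger_gap: 0.0001
grip_force: 0.0
time: 4.8
tool_pos: [0.5322, 0.2515, 0.0961]
eef_rot: [0.999, 0.038, -0.0, 0.0]
force: [0.2, 0.7, 0.9]
finger_gap: -0.0001
grip_force: 0.0
time: 5.1
tool_pos: [0.5328, 0.2516, 0.0945]
eef_rot: [0.999, 0.038, 0.001, -0.0]
force: [-0.1, -0.2, 0.6]
finger_gap: 0.0
grip_force: 0.4
```

```bash
python3 -m creep '[[0,0,-0.001,0],[0,0,-0.001,0],[0,0,0,0]]'; python3 -m creep '[[0,0,-0.001,0],[0,0,0,0]]';  python3 -m creep '[[0,0,-0.001,0],[0,0,0,0]]'
```

```text
time: 5.4
tool_pos: [0.5332, 0.2517, 0.0926]
eef_rot: [0.999, 0.038, 0.001, -0.0]
force: [1.5, -1.0, 2.3]
finger_gap: -0.0001
grip_force: 1.2
time: 5.6
tool_pos: [0.5322, 0.2516, 0.0912]
eef_rot: [0.999, 0.038, -0.0, -0.0]
force: [1.9, 0.2, 0.8]
finger_gap: 0.0002
grip_force: 1.0
time: 5.8
tool_pos: [0.5319, 0.2515, 0.09]
eef_rot: [0.999, 0.038, -0.001, 0.0]
force: [0.6, -0.3, 0.5]
finger_gap: -0.0002
grip_force: 0.8
```

```bash
python3 -m creep '[[0,0,-0.001,0],[0,0,0,0]]'; python3 -m creep '[[0,0,-0.001,0],[0,0,0,0]]'
```

```text
time: 6.0
tool_pos: [0.5321, 0.2515, 0.0895]
eef_rot: [0.999, 0.038, -0.0, 0.0]
force: [1.5, -0.9, 3.3]
finger_gap: -0.0002
grip_force: 1.8
time: 6.2
tool_pos: [0.5322, 0.2515, 0.0892]
eef_rot: [0.999, 0.038, -0.0, 0.0]
force: [-0.4, 0.3, 8.8]
finger_gap: 0.0002
grip_force: 4.4
```

```bash
python3 -m creep '[[0,0,0.01,0],[0,0,0.03,0],[-0.003,-0.021,0,0],[-0.003,-0.021,0,0],[-0.003,-0.021,0,0],[0,0,0,0]]' && python3 - <<'E'
from workcell import get_image
import cv2,numpy as np
t=get_image("top")["pixels"][145:280,210:310,::-1]; s=get_image("scene")["pixels"][145:265,310:440,::-1]
a=cv2.resize(t,None,fx=4,fy=4,interpolation=cv2.INTER_CUBIC);b=cv2.resize(s,None,fx=3,fy=3,interpolation=cv2.INTER_CUBIC)
c=np.zeros((540,800,3),np.uint8);c[:540,:400]=a;c[:360,405:795]=b;cv2.imwrite("pics/crop2.png",c)
E
```

```text
time: 6.8
tool_pos: [0.5217, 0.1866, 0.128]
eef_rot: [0.999, 0.037, -0.002, 0.0]
force: [0.6, -0.2, 0.3]
finger_gap: 0.0001
grip_force: 0.0
```

View pics/crop2.png

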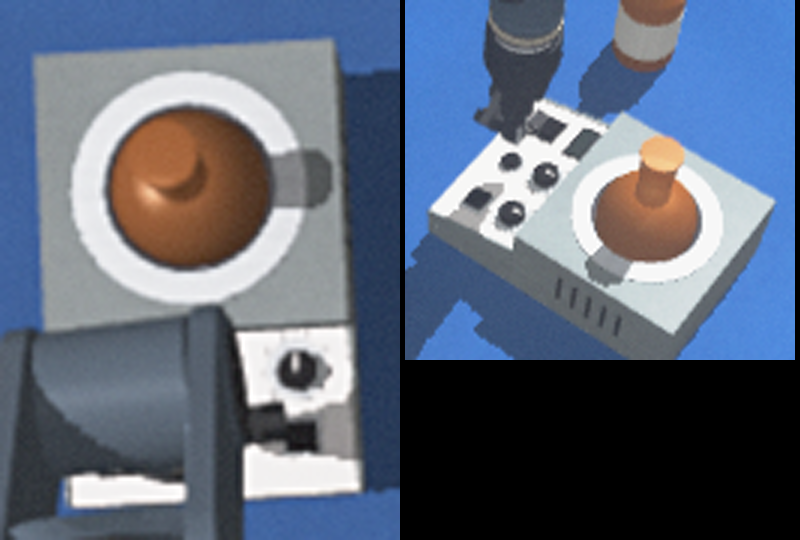

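The rocker has turned over and the tool is above the stirrer key. Lowering now.

```bash
python3 -m creep '[[0.001,0.002,-0.01,0],[0,0,-0.01,0],[0,0,-0.01,0],[0,0,-0.005,0],[0,0,-0.002,0],[0,0,0,0]]'; python3 -m creep '[[0,0,-0.001,0],[0,0,-0.001,0],[0,0,0,0]]'; python3 -m creep '[[0,0,-0.001,0],[0,0,-0.001,0],[0,0,0,0]]'
```

```text
time: 7.5
tool_pos: [0.5241, 0.1906, 0.0907]
eef_rot: [0.999, 0.038, -0.001, 0.0]
force: [0.5, 0.2, -0.1]
finger_gap: 0.0001
grip_force: 0.0
time: 7.8
tool_pos: [0.5245, 0.1906, 0.0895]
eef_rot: [0.999, 0.038, 0.0, -0.0]
force: [0.5, -0.7, 0.2]
finger_gap: -0.0002
grip_force: 0.0
time: 8.1
tool_pos: [0.5248, 0.1906, 0.0876]
eef_rot: [0.999, 0.038, 0.001, -0.0]
force: [0.4, 0.2, 3.0]
finger_gap: -0.0001
grip_force: 1.2
```

```bash
python3 -m creep '[[0,0,-0.001,0],[0,0,-0.001,0],[0,0,0,0]]'; python3 -m creep '[[0,0,-0.001,0],[0,0,0,0]]'; python3 -m creep '[[0,0,-0.001,0],[0,0,0,0]]'
```

```text
time: 8.4
tool_pos: [0.5251, 0.1906, 0.0854]
eef_rot: [0.999, 0.038, 0.001, -0.0]
force: [1.8, -1.0, 2.7]
finger_gap: 0.0003
grip_force: 1.3
time: 8.6
tool_pos: [0.5252, 0.1906, 0.085]
eef_rot: [0.999, 0.038, 0.001, -0.0]
force: [1.0, 0.2, 5.6]
finger_gap: 0.0001
grip_force: 3.0
time: 8.8
tool_pos: [0.5253, 0.1907, 0.0847]
eef_rot: [0.999, 0.038, 0.001, -0.0]
force: [0.7, -1.6, 10.7]
finger_gap: 0.0
grip_force: 5.4
```

```bash
python3 -m creep '[[0,0,0.01,0],[0,0,0.02,0],[0.001,-0.021,0,0],[0.001,-0.021,0,0],[0.001,-0.021,0,0],[0,0,0,0]]';python3 -m creep '[[0,0,-0.01,0],[0,0,-0.01,0],[0,0,-0.003,0],[0,0,0,0]]'; python3 -m creep '[[0,0,-0.001,0],[0,0,-0.001,0],[0,0,0,0]]'
```

```text
time: 9.4
tool_pos: [0.5266, 0.1258, 0.113]
eef_rot: [0.999, 0.037, -0.001, 0.0]
force: [0.4, 0.8, 0.2]
finger_gap: 0.0001
grip_force: 0.0
time: 9.8
tool_pos: [0.5265, 0.1283, 0.0892]
eef_rot: [0.999, 0.039, -0.001, -0.0]
force: [-0.2, 0.2, -0.2]
finger_gap: 0.0001
grip_force: 0.0
time: 10.1
tool_pos: [0.5274, 0.1278, 0.0885]
eef_rot: [0.999, 0.038, 0.0, -0.0]
force: [-0.9, 0.3, 0.5]
finger_gap: -0.0003
grip_force: 0.2
```

```bash
python3 -m creep '[[0,0,-0.001,0],[0,0,-0.001,0],[0,0,0,0]]'; python3 -m creep '[[0,0,-0.001,0],[0,0,0,0]]'; python3 -m creep '[[0,0,-0.001,0],[0,0,0,0]]'
```

```text
time: 10.4
tool_pos: [0.5277, 0.1277, 0.0865]
eef_rot: [0.999, 0.038, 0.001, -0.0]
force: [-0.0, 1.0, 2.4]
finger_gap: -0.0003
grip_force: 1.2
time: 10.6
tool_pos: [0.5279, 0.1277, 0.0855]
eef_rot: [0.999, 0.038, 0.001, -0.0]
force: [0.0, 1.7, 1.7]
finger_gap: -0.0
grip_force: 1.3
time: 10.8
tool_pos: [0.528, 0.1277, 0.085]
eef_rot: [0.999, 0.038, 0.001, -0.0]
force: [0.3, 2.2, 7.7]
finger_gap: -0.0003
grip_force: 3.5
```

One more millimetre, then lift, retreat clear of the mantle and check.

```bash
python3 -m creep '[[0,0,-0.0005,0],[0,0,0,0]]'; python3 -m creep '[[0,0,0.01,0],[0,0,0.04,0],[0,0,0.04,0],[0,0,0.04,0],[-0.02,-0.04,0.03,0],[-0.02,-0.04,0,0],[-0.02,-0.04,0,0],[-0.02,-0.04,0,0]]';python3 -m creep '[[0,-0.04,0,0],[0,-0.04,0,0],[0,-0.04,0,0],[0,-0.04,0,0],[0,0,0,0],[0,0,0,0]]'; python3 - <<'E'
from workcell import get_image
import cv2,numpy as np
t=get_image("top")["pixels"][145:280,210:310,::-1]; f=get_image("scene")["pixels"][:,:,::-1]; s=f[145:265,310:440]
a=cv2.resize(t,None,fx=4,fy=4,interpolation=cv2.INTER_CUBIC);b=cv2.resize(s,None,fx=3,fy=3,interpolation=cv2.INTER_CUBIC)
c=np.zeros((600,800,3),np.uint8);c[:540,:400]=a;c[:360,405:795]=b;c[360:600,405:725]=cv2.resize(f,(320,240));cv2.imwrite("pics/crop3.png",c)
E
```

```text
time: 11.0
tool_pos: [0.528, 0.1277, 0.0849]
eef_rot: [0.999, 0.038, 0.001, -0.0]
force: [-0.8, 2.8, 9.5]
finger_gap: -0.0002
grip_force: 4.9
time: 11.8
tool_pos: [0.4472, -0.0308, 0.242]
eef_rot: [0.999, 0.039, -0.0, 0.0]
force: [0.9, -0.1, -0.2]
finger_gap: 0.0002
grip_force: 0.0
time: 12.4
tool_pos: [0.4478, -0.1902, 0.2413]
eef_rot: [0.999, 0.037, -0.001, -0.001]
force: [-0.8, 0.3, 0.0]
finger_gap: -0.0002
grip_force: 0.0
```

View pics/crop3.png

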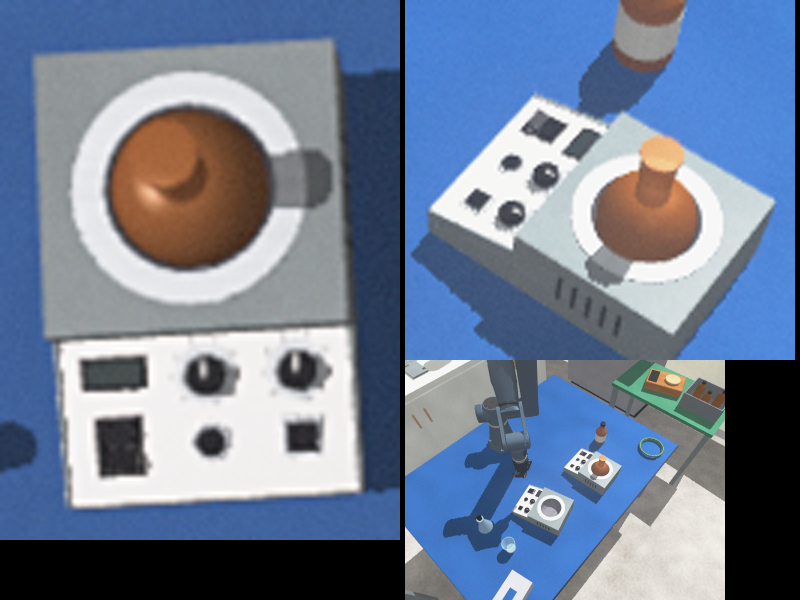

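The picture shows the rocker turned over, with its near half now the raised one (around (121,446)). Both keys sit lower with shorter shadows, and the flask and other glassware are where they were. The arm is clear of everything.

```bash
python3 -c "
from workcell import env
print(env.finish_job())"
```

```text
the job is handed in; nothing more can be done
None
```

I pressed the flask mantle's mains rocker, stirrer key and heater key in that order, each to its stop (peak reading about 11 N), without touching the empty mantle or the glassware, and handed the job in at about 12.5 s; no verdict was returned.

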